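Hold the model molar over the carving block for comparison

TASK

Get ready to compare a carving block with the model tooth: plug the white rectangular carving block, lying flat, fully home into the matching pocket of the metal holder and let go of it. Then pick up the molar (the squat tooth with four cusps), lift it over the closed flat case that lies between, and finish still holding it in the gripper, upright and still, about a centimetre above the middle of the block with the edges of its square foot parallel to the block's edges. The tooth must never touch the block, and the other two teeth, the case, the spirit lamp and the spray bottle stay where they are.

Things in the scene. Friction and masses are not known exactly. Their poses are not given: they have to be found in the camera images.
- carving_block: plain white carving block, loose, 22 (its x) x 46 (its y) x 24 mm high; lies flat on the right of the bench behind the holder. Origin: centre of its underside. It goes into the pocket this way up, either end first (yaw or yaw + pi); 15 mm of it stand out of the pocket when it is home.
- holder: carving holder: flat aluminium block 70 (its x) x 100 (its y) x 20 mm high, fixed to the bench at the right in front, position and yaw vary. Four screw heads (2 mm high) at the corners of its top, at x +-26, y +-41 mm; a small black knob sticks out 15 mm from its +y end, no higher than 18 mm. Origin: centre of its underside.
- holder_hole0 (a point): centre of the pocket's mouth, on the holder's top face (20 mm above the bench); axes as the holder's. The pocket is 25 (x) x 49 (y) mm and 9 mm deep, so 1.5 mm clearance on each side of the block.
- molar: model molar, the squat broad tooth with a four-cusped top, loose, standing at the left; square foot 24 x 24 x 9 mm with sides along its x and y, total height 48 mm; the tooth above is at most 24 mm wide. Origin: centre of the foot's underside, z up. It can be gripped across the foot and the lower crown, either pair of parallel sides.
- canine: model canine (pointed tip), loose, foot 24 x 24 x 9 mm, 58 mm high; stands among the teeth at the left; leave it alone. Origin: centre of its underside.
- incisor: model incisor (chisel-shaped, flat narrow tip), loose, foot 24 x 24 x 9 mm, 52 mm high; stands among the teeth at the left; leave it alone. The three teeth swap places. Origin: centre of its underside.
- case: closed flat instrument case, loose, 101 (its x) x 190 (its y) x 34 mm high, lying lengthways away from the robot between the teeth and the holder. Lift the molar over it without pushing it. Origin: centre of its underside.
- lamp: round spirit lamp, loose, 72 mm diameter, 79 mm high, behind the case; leave it alone. Origin: centre of its underside.
- spray: white spray bottle, loose, 41 mm diameter, 124 mm high, behind the case; leave it alone. Origin: centre of its underside.
Things that resemble listed ones, but are neither listed nor needed, are in the scene too. What is shaped like the carving_block but blue or purple is not meant. Leave any purple look-alike of the molar alone.

How it is judged (in metres and radians):
On the way, in this order (a step that is already met when the one before it is completed fails the run):
1. the carving block is fully home in the holder's pocket and released (z of carving_block in the frame of holder_hole0 below -0.007 m and horizontal distance between carving_block and holder_hole0 below 0.004 m and angle between carving_block's own z axis and vertical below 0.08 rad and contact force between carving_block and the fingers below 0.1 N), for 0.2 s.
2. the molar is carried above the flat case (z of molar in the frame of case above 0.036 m and x of molar in the frame of case between -0.06 and 0.06 m and y of molar in the frame of case between -0.11 and 0.11 m and contact force between molar and the fingers above 0.3 N), for 0.04 s.
At the end, for the whole second after the job is handed in: Block home in the pocket (7+ of 9 mm deep, within 4 mm, level), not held; the gripper holds the molar still, 3 to 18 mm above the block's top, within 7 mm of its centre, upright within 0.13 rad, foot edges parallel to the block's within 0.14 rad, touching neither block nor holder (all of step 1 and z of molar in the frame of carving_block between 0.027 and 0.042 m and horizontal distance between molar and carving_block below 0.007 m and angle between molar's own z axis and vertical below 0.13 rad and (angle between the x axis of molar and the x axis of carving_block, either way round below 0.14 rad or angle between the x axis of molar and the y axis of carving_block, either way round below 0.14 rad) and linear speed of molar below 0.02 m/s and contact force between molar and the fingers above 0.5 N and contact force between molar and carving_block below 0.05 N and contact force between molar and holder below 0.05 N); the arm keeps its last pose, push and grip.
It fails at once if the molar touches the block (contact force between molar and carving_block above 0.2 N).
It fails at once if another tooth is pushed more than 20 mm or tipped (distance of any of canine, incisor from where it was at the start of the episode above 0.02 m or angle between any of canine, incisor's own z axis and vertical above 0.35 rad).
It fails at once if the flat case is pushed more than 20 mm or tipped (distance of case from where it was at the start of the episode above 0.02 m or angle between case's own z axis and vertical above 0.35 rad).
It fails at once if the lamp or spray bottle is pushed more than 20 mm or tipped (distance of any of lamp, spray from where it was at the start of the episode above 0.02 m or angle between any of lamp, spray's own z axis and vertical above 0.35 rad).
It also fails if it takes over 54 s, if anything falls off the work surface, if the arm or the gripper's body presses on something with over 40 N, if the wrist force passes 120 N, or if a joint passes its speed limit or range.

ROBOT

A 6-joint arm with a two-finger parallel gripper is mounted at the origin on a cart in front of the work surface, level with it; the furniture and walls round the work are solid. World frame = base frame: x ahead of the robot, y to its left, z up, the work surface at z = 0. Lengths are in mm, angles in rad, forces in N, time in s.
With the tool pointing down it reaches from about 350 to 875 mm from the base axis. Payload 15.5 kg.
Tool frame: the origin (TCP) lies on the mounting face of the last link; the fingertips stand arm.nose_length ahead of it and the grasp point (between the pads) lies 155 mm ahead of it (arm.nose_length is the distance from the TCP to the fingertips, in mm); z points along the fingers, y is the line along which they close (so a half turn about z gives the same grasp; the last joint's range is limited). The gripper opens to 85 mm and grips with 20 to 120 N. Pads are 22 mm wide; open, the fingers measure 114 mm over their backs; the gripper's body (76 mm by 85 mm) begins 54 mm behind the grasp point. The pads swing forward as they close: fully open they stand 13 mm farther back than shut.
Start: joints at [-1.3, 0.494, 1.345, -0, 1.302, -0.096], TCP at [224.145, -583.427, 404.677] pointing down, gripper open.
Joint ranges: [-2.91, 2.91], [-0.82, 2.16], [0.22, 2.67], [-1.22, 4.37], [0.12, 2.79], [-3.08, 3.08]. Speed limits (rad/s): [1.89, 1.89, 2.57, 3.01, 3.01, 3.01].

INTERFACE

Orientations are given as a rotation vector (axis times angle).
In Python, from rig import arm gives the robot as it stands. The module is installed in compiled form; this text tells all that it offers.
- The arm moves only by the tool drive_tool, never from a script. Its argument "commands" is a list of rows, each an object with "xyz": the shift along the tool's x, y, z in mm, a list of three; "roll": the turn about the tool's z in rad; "gripper": the opening, from 0 (shut) to 1 (fully open). In form: [{"xyz": [x, y, z], "roll": roll, "gripper": gripper}, ...]. A call has 1 to 20 rows; each row shifts and turns the commanded pose from where the row before left it, along the tool's axes as they then stand; what a row does not reach is not made up. A row lasts 1/8 s, in which the tool goes at most 62.5 mm and 10.7 degrees, less where a joint would pass 70% of its speed; a pose out of reach is approached as far as the arm can. A call is refused whole if a number of a shift passes 62.5 or a number of a turn 0.188, either way. A call with a gripper value outside its range is refused whole. The fingers move at their own pace and stop on an object; "squeeze" is the grip in N (left out, the last holds). Time passes only in rows, so rows that do not move let the fingers close. It gives the time, the measured TCP pose, the force, the opening and the grip force at its end, in the units of the state.
- arm.read_state(): the state, without advancing time (a new reading comes with each control period).
- arm.read_camera(name): name is "scene" or "top" or "wrist"; returns the picture (420x560x3 uint8, red, green, blue); there is no depth.
- arm.get_calibration(name): a dict with "camera_matrix" (3x3 intrinsics, pixels), "k1" (the pictures are not rectified: a ray, as slopes to the right and down, at radius r is drawn at 1 + k1 r^2 times it, then the intrinsics apply), "view" (4x4, takes a point from world to camera coordinates). Camera axes: x right, y down, z forward; pixel columns grow to the right and rows downward; lengths in mm; the calibration is good to about 2 mm. A picture is of the moment at which its call begins: read the wrist's pose just before it. get_calibration takes no time and is no camera call; for the wrist camera it gives the pose at the moment of the call.
- arm.close_job(): hands the job in; it is judged then, once.
The state is a dict: "time_s": time; "joints": joint angles; "joint_velocities": joint speeds; "joint_efforts": joint torques, N m; "ee_pos": TCP position; "eef_rot": TCP orientation; "force": force on the tool from outside, world axes, zero at the start; "moment": the same for the moment, N m; "finger_gap": finger opening in mm; "grip_force": force on a finger pad.
Only numpy, scipy, OpenCV 4.12 (cv2) and the standard library are available. Lean on these libraries where they do the work, as an engineer would, in place of code of your own. Each camera call takes 0.05 s, during which the arm holds its last target. There are 200 camera calls.

## Working session

There is one attempt and no reset: what is moved stays moved. The work goes in short steps, Python scripts to look and compute and a tool call to move; the robot and the scene stay as the last step left them, time stands still between calls to the robot, and variables do not carry over. Pictures are saved under pics/ and viewed, at most 10 in all, crops included, and the job is handed in when it is done.

Besides the shell and the picture viewer there is one more tool, called after ">>>" as a command line: name --argument value ..., lists and objects as JSON in quotes. drive_tool: Moves the arm, as the interface text tells. Its arguments: {"type":"object","properties":{"commands":{"type":"array"},"squeeze":{"type":"number"}},"required":["commands"]}

```bash
mkdir -p pics; cat > h.py <<'E'
import numpy as np, cv2
from rig import arm
def calib(n):
    c=arm.get_calibration(n); return np.array(c["camera_matrix"]),float(c["k1"]),np.array(c["view"])
def ray(c,uv):
    K,k1,V=c
    d=cv2.undistortPoints(np.array([[uv]],float),K,np.array([k1,0,0,0.]),).ravel()
    R,t=V[:3,:3],V[:3,3]
    return -R.T@t, R.T@np.array([d[0],d[1],1])
def at(c,uv,z):
    o,d=ray(c,uv); return o+d*(z-o[2])/d[2]
def proj(c,P):
    K,k1,V=c
    return cv2.projectPoints(np.atleast_2d(np.array(P,float)),cv2.Rodrigues(V[:3,:3])[0],V[:3,3],K,np.array([k1,0,0,0.]))[0][:,0]
def snap(n,f):
    im=arm.read_camera(n); cv2.imwrite(f,im[...,::-1]); return im
E
python3 - <<'E'
from h import *
s=arm.read_state();print(s,arm.nose_length)
for n in("top","scene","wrist"):
    c=calib(n);print(n,c[0].tolist(),c[1],(-c[2][:3,:3].T@c[2][:3,3]).round(),c[2][:3,:3].round(2).tolist())
a=snap("top","pics/top.png");b=snap("scene","pics/scene.png")
cv2.imwrite("pics/top2.png",cv2.resize(a,(800,600),interpolation=cv2.INTER_CUBIC)[...,::-1])
E
```

```text
{'time_s': 0.0, 'joints': array([-1.29950353e+00,  4.94239486e-01,  1.34615538e+00, -2.82582703e-05,
        1.30245574e+00, -9.54584076e-02]), 'joint_velocities': array([-0.00092911,  0.00102511,  0.00028643, -0.00045507, -0.00055733,
       -0.00038933]), 'joint_efforts': array([ 1.22006317e-03, -8.82145786e+01, -3.83865881e+01,  1.52745479e-04,
        1.02630511e-02, -3.55579630e-05]), 'ee_pos': array([ 224.09994517, -583.28834629,  404.05687664]), 'eef_rot': array([-3.08768805e+00, -5.72651721e-01,  2.16040896e-04]), 'force': array([ 0.16554558, -0.43889267,  0.12445489]), 'moment': array([-0.06459804,  0.03529276,  0.01852175]), 'grip_force': 0.0, 'finger_gap': 85.26868214914857} 173.4
top [[392.90848436146933, 0.0, 277.7301870971159], [0.0, 392.90848436146933, 210.38852014553044], [0.0, 0.0, 1.0]] 0.027098072483785138 [399.  59. 956.] [[-0.0, -1.0, 0.04], [-0.99, -0.01, -0.15], [0.15, -0.04, -0.99]]
scene [[505.60306952482534, 0.0, 276.7199301200219], [0.0, 505.60306952482534, 208.71421936417082], [0.0, 0.0, 1.0]] -0.009578854921535379 [-239.  782.  910.] [[-0.69, -0.73, 0.02], [-0.47, 0.43, -0.77], [0.55, -0.54, -0.64]]
wrist [[353.7212272944192, 0.0, 279.8760544890647], [0.0, 353.7212272944192, 212.64931232623854], [0.0, 0.0, 1.0]] -0.03803303457347989 [ 288. -558.  373.] [[0.36, -0.93, -0.0], [-0.9, -0.35, 0.27], [-0.25, -0.1, -0.96]]
```

View pics/top2.png

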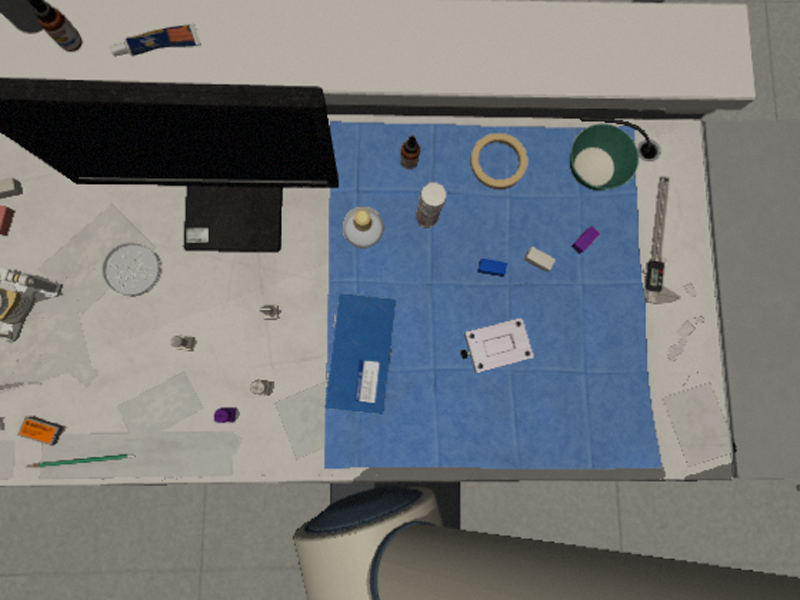

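View pics/scene.png

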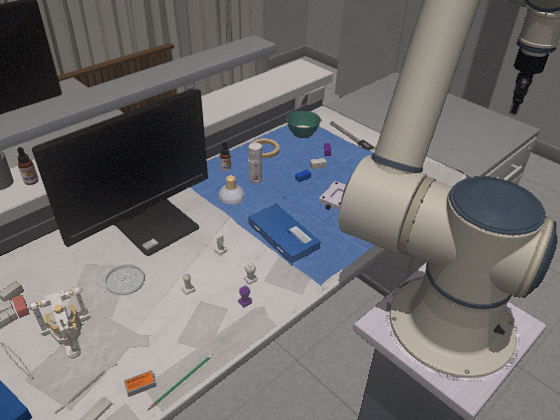

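The top picture (800x600) shows the white block at (540,258), the holder at (499,345) with its knob on the left, three grey teeth at (183,342), (270,312) and (262,387), the purple look-alike at (225,414), and the case at (361,353). I'll enlarge the parts that matter.

```bash
python3 - <<'E'
from h import *
a=cv2.imread("pics/top.png")
L=cv2.resize(a[160:270,310:400],None,fx=5.4,fy=5.4,interpolation=cv2.INTER_CUBIC)
R=cv2.resize(a[205:300,110:210],None,fx=3.1,fy=3.1,interpolation=cv2.INTER_CUBIC)
s=cv2.imread("pics/scene.png")
S=cv2.resize(s[225:310,170:270],None,fx=3.1,fy=3.1,interpolation=cv2.INTER_CUBIC)
o=np.zeros((600,800,3),np.uint8);o[:L.shape[0],:L.shape[1]]=L;o[:R.shape[0],488:488+R.shape[1]]=R;o[300:300+S.shape[0],488:488+S.shape[1]]=S
cv2.imwrite("pics/crop1.png",o)
c=calib("top")
for n,uv,z in[("block",(378,180.6),24),("holder",(349.3,241.5),20),("t1",(128,241),5),("t2",(188,220),5),("t3",(183,272),5),("purple",(157,291),5),("case",(253,247),34)]:print(n,at(c,uv,z).round())
E
```

```text
block [ 620. -226.   24.]
holder [ 470. -152.   20.]
t1 [471. 375.   5.]
t2 [522. 236.   5.]
t3 [398. 244.   5.]
purple [355. 302.   5.]
case [456.  78.  34.]
```

View pics/crop1.png

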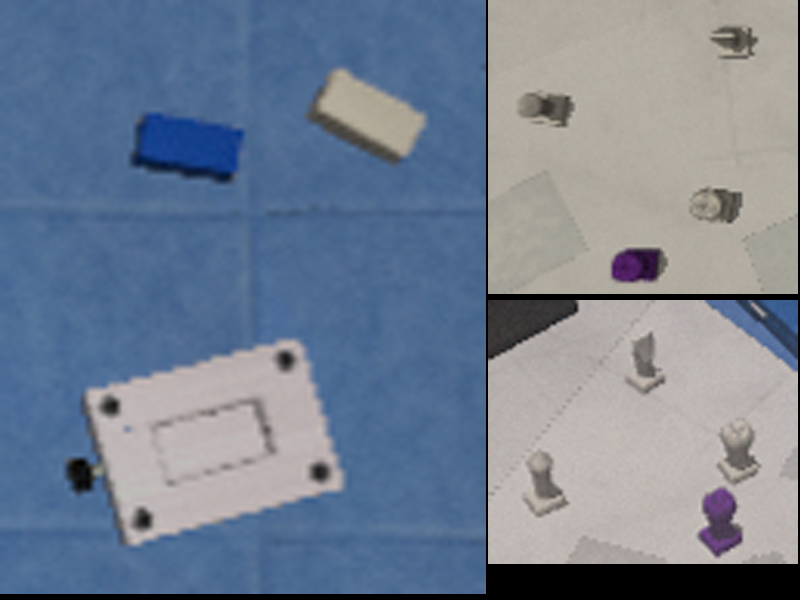

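The crop shows the molar (broad, four cusps) as the tooth nearest the robot, at top-pixel (183,272); the incisor is at the upper right and the canine at the left. The holder's screw heads in the crop are at (110,406), (285,360), (320,472) and (143,519), and the knob is at (80,474).

```bash
cat >> h.py <<'E'
from scipy.spatial.transform import Rotation as Ro
def tool():
    s=arm.read_state(); R=Ro.from_rotvec(s["eef_rot"]).as_matrix(); return s["ee_pos"],R
def yawx(): 
    p,R=tool(); return np.arctan2(R[1,0],R[0,0])
def fitrect(local,P):
    A=np.array(local,float);B=np.array(P)[:,:2];a=A-A.mean(0);b=B-B.mean(0)
    th=np.arctan2((a[:,0]*b[:,1]-a[:,1]*b[:,0]).sum(),(a*b).sum())
    R=np.array([[np.cos(th),-np.sin(th)],[np.sin(th),np.cos(th)]]);t=B.mean(0)-R@A.mean(0)
    return t,th,np.linalg.norm(A@R.T+t-B,axis=1)
E
python3 - <<'E'
from h import *
c=calib("top");w=lambda X,Y,z:at(c,(310+X/5.4-.4,160+Y/5.4-.4),z)
# knob (+y end) is at left; +x = ? y dir ~ world +y -> x dir world +x (up in picture)
H=[w(110,406,22),w(285,360,22),w(320,472,22),w(143,519,22)]
t,th,e=fitrect([(26,41),(26,-41),(-26,-41),(-26,41)],H);print("holder",t,th,e)
p,q=w(340,71,24),w(424,118,24);print(p,q,np.linalg.norm(p-q),np.arctan2(*(p-q)[[1,0]]))
pp,R=tool();print(pp,R.round(3),yawx())
V=calib("wrist")[2];o=-V[:3,:3].T@V[:3,3];print("cam in tool",R.T@(o-pp),(R.T@V[:3,:3].T).round(3))
E
```

```text
holder [ 471.64273796 -151.53695334] 0.2609734901352359 [0.0891463  0.42521608 0.22565658 0.35901108]
[ 639.33194638 -213.34988019   24.        ] [ 617.72583786 -251.02002953   24.        ] 43.4265365482368 1.0500445659260698
[ 224.12368502 -583.29413908  404.15922764] [[ 0.933  0.359 -0.   ]
 [ 0.359 -0.933  0.001]
 [ 0.    -0.001 -1.   ]] 0.36684949942287187
cam in tool [68.59009394 -0.99506548 31.01055117] [[-0.    -0.963 -0.268]
 [ 1.    -0.001  0.001]
 [-0.001 -0.268  0.963]]
```

```bash
cat >> h.py <<'E'
def plan(pos,yaw):
    """roll to make, then shift in the tool frame after the roll (tool taken as pointing down)"""
    p,R=tool(); dr=-((yaw-yawx()+np.pi)%(2*np.pi)-np.pi)
    R2=R@Ro.from_rotvec([0,0,dr]).as_matrix()
    d=R2.T@(np.array(pos)-p); print("now",p.round(1),round(yawx(),4),"roll",round(dr,4),"rows",np.ceil(abs(dr)/.187),"shift",d.round(1),"len rows",np.ceil(np.linalg.norm(d)/60)); return dr,d
E
python3 - <<'E'
from h import *
plan((620,-228,300),1.05)
E
```

```text
now [ 224.1 -583.3  404.2] 0.3668 roll -0.6832 rows 4.0 shift [505.1 166.7 104.4] len rows 10.0
```

>>> drive_tool --commands '[{"xyz":[0,0,0],"roll":-0.171,"gripper":1},{"xyz":[0,0,0],"roll":-0.171,"gripper":1},{"xyz":[0,0,0],"roll":-0.171,"gripper":1},{"xyz":[0,0,0],"roll":-0.17,"gripper":1},{"xyz":[42,14,8],"roll":0,"gripper":1},{"xyz":[42,14,8],"roll":0,"gripper":1},{"xyz":[42,14,9],"roll":0,"gripper":1},{"xyz":[42,14,9],"roll":0,"gripper":1},{"xyz":[42,14,9],"roll":0,"gripper":1},{"xyz":[42,14,9],"roll":0,"gripper":1},{"xyz":[42,14,9],"roll":0,"gripper":1},{"xyz":[42,14,9],"roll":0,"gripper":1},{"xyz":[42,14,9],"roll":0,"gripper":1},{"xyz":[42,14,9],"roll":0,"gripper":1},{"xyz":[42,14,8],"roll":0,"gripper":1},{"xyz":[43,13,8],"roll":0,"gripper":1},{"xyz":[0,0,0],"roll":0,"gripper":1},{"xyz":[0,0,0],"roll":0,"gripper":1}]' --squeeze 40

```text
time_s: 2.35
ee_pos: [620.1, -228.6, 300.4]
eef_rot: [-2.718, -1.575, 0.001]
force: [-0.3, 0.4, 0.4]
finger_gap: 85.0
grip_force: 0.0
```

```bash
python3 - <<'E'
from h import *
plan((620,-228,300),1.05);s=arm.read_state();print(s["time_s"],s["finger_gap"],arm.nose_length)
c=calib("wrist");im=snap("wrist","pics/w1.png")
np.save("w1.npy",c[2])
hsv=cv2.cvtColor(im,cv2.COLOR_RGB2HSV)
cv2.imwrite("pics/w1b.png",cv2.resize(im,(800,600),interpolation=cv2.INTER_CUBIC)[...,::-1])
E
```

```text
now [ 620.1 -228.6  300.4] 1.0502 roll 0.0002 rows 1.0 shift [ 0.5 -0.4  0.4] len rows 1.0
2.35 85.04450420249688 173.4
```

View pics/w1b.png

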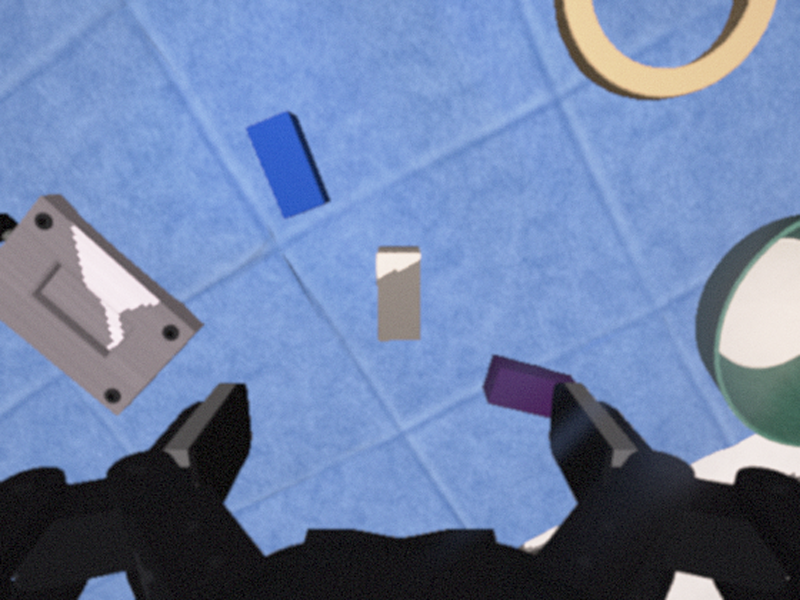

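The wrist view (800x600) shows the block's top face with corners at (376,251), (421,251), (420,340) and (378,340), square to the gripper. The purple block's near corners are at (490,357), (484,402) and (553,416), close to the right finger's path.

```bash
python3 - <<'E'
from h import *
c=list(calib("wrist"));c[2]=np.load("w1.npy")
w=lambda X,Y,z:at(c,((X+.5)*.7-.5,(Y+.5)*.7-.5),z)
# far side = tool +x (yaw 1.05) = block +y ; image right = tool +y = block +x
P=[w(376,251.5,24),w(421,251.5,24),w(420.5,340,24),w(377.5,340,24)]
t,th,e=fitrect([(-11,23),(11,23),(11,-23),(-11,-23)],P);print("block",t,th,e,[np.linalg.norm(P[i]-P[i-1]).round(1) for i in range(4)])
p,R=tool()
for X,Y in((490,357),(484,402),(553,416),(575,375)):print("purple in tool", (R.T@(w(X,Y,22)-p)).round(1))
# holder screws visible
for X,Y in((43,221),(171,332),(113,396)):print(w(X,Y,22).round(1))
t0=np.array([471.64,-151.54]);th0=.261;M=np.array([[np.cos(th0),-np.sin(th0)],[np.sin(th0),np.cos(th0)]])
for l in[(26,41),(26,-41),(-26,-41)]:print(t0+M@l)
plan((t[0],t[1],300),th+np.pi/2)
E
```

```text
block [ 621.3278329  -224.40121805] -0.5170684250871804 [0.05214606 0.06900136 0.08451587 0.07999388] [np.float64(45.9), np.float64(22.1), np.float64(45.9), np.float64(22.1)]
purple in tool [-28.3  46.9 278.6]
purple in tool [-54.3  45.  278.6]
purple in tool [-62.8  83.1 278.6]
purple in tool [-38.6  92.8 278.6]
[ 487.5 -103.3   22. ]
[ 508.8 -182.2   22. ]
[ 458.6 -195.8   22. ]
[ 486.17952344 -105.21935387]
[ 507.33936212 -184.44221185]
[ 457.10047656 -197.86064613]
now [ 619.9 -229.1  300.6] 1.0494 roll -0.0043 rows 1.0 shift [ 4.8 -1.   0.6] len rows 1.0
```

```bash
python3 - <<'E'
from h import *
c=list(calib("wrist"));c[2]=np.load("w1.npy");p,R=tool()
for X,Y,y in((247,385,-42.5),(222,385,-42.5),(250,420,-42.5),(552,385,42.5),(552,430,42.5),(576,385,42.5)):
    o,d=ray(c,((X+.5)*.7-.5,(Y+.5)*.7-.5));o=R.T@(o-p);d=R.T@d
    print(X,Y,(o+d*(y-o[1])/d[1]).round(1))
E
```

```text
247 385 [ 10.9 -42.5 158.6]
222 385 [ 19.2 -42.5 140.6]
250 420 [  0.3 -42.5 158.4]
552 385 [  9.4  42.5 161.8]
552 430 [ -2.7  42.5 158.2]
576 385 [ 17.7  42.5 143.9]
```

>>> drive_tool --commands '[{"xyz":[4.8,-1,0],"roll":-0.004,"gripper":1},{"xyz":[0,0,40],"roll":0,"gripper":1},{"xyz":[0,0,40],"roll":0,"gripper":1},{"xyz":[0,0,26],"roll":0,"gripper":1},{"xyz":[0,0,10],"roll":0,"gripper":1},{"xyz":[0,0,0],"roll":0,"gripper":0.2},{"xyz":[0,0,0],"roll":0,"gripper":0},{"xyz":[0,0,0],"roll":0,"gripper":0},{"xyz":[0,0,0],"roll":0,"gripper":0},{"xyz":[0,0,0],"roll":0,"gripper":0},{"xyz":[0,0,0],"roll":0,"gripper":0},{"xyz":[0,0,0],"roll":0,"gripper":0}]' --squeeze 40

```text
time_s: 3.9
ee_pos: [622.1, -224.0, 185.7]
eef_rot: [2.715, 1.579, 0.001]
force: [-1.7, 1.2, 8.5]
finger_gap: 20.9
grip_force: 39.5
```

>>> drive_tool --commands '[{"xyz":[0,0,-10],"roll":0,"gripper":0},{"xyz":[0,0,-40],"roll":0,"gripper":0},{"xyz":[0,0,-40],"roll":0,"gripper":0},{"xyz":[0,0,0],"roll":0,"gripper":0}]'

```text
time_s: 4.4
ee_pos: [622.7, -224.2, 278.6]
eef_rot: [2.711, 1.577, 0.005]
force: [-0.3, 0.5, -0.0]
finger_gap: 21.2
grip_force: 39.5
```

```bash
python3 - <<'E'
from h import *
plan((472,-151,275),1.832)
E
```

```text
now [ 622.7 -224.2  278.6] 1.0539 roll -0.7781 rows 5.0 shift [ 109.7 -126.7    2.6] len rows 3.0
```

>>> drive_tool --commands '[{"xyz":[0,0,0],"roll":-0.156,"gripper":0},{"xyz":[0,0,0],"roll":-0.156,"gripper":0},{"xyz":[0,0,0],"roll":-0.156,"gripper":0},{"xyz":[0,0,0],"roll":-0.155,"gripper":0},{"xyz":[0,0,0],"roll":-0.155,"gripper":0},{"xyz":[12,-32,0],"roll":0,"gripper":0},{"xyz":[12,-32,1],"roll":0,"gripper":0},{"xyz":[12,-32,1],"roll":0,"gripper":0},{"xyz":[14,-31,1],"roll":0,"gripper":0},{"xyz":[0,0,0],"roll":0,"gripper":0},{"xyz":[0,0,0],"roll":0,"gripper":0}]'

```text
time_s: 5.78
ee_pos: [486.7, -208.5, 271.7]
eef_rot: [1.913, 2.491, 0.0]
force: [0.7, -0.0, -1.1]
finger_gap: 21.0
grip_force: 39.5
```

```bash
python3 - <<'E'
from h import *
plan((472,-151,275),1.832)
c=calib("wrist");im=snap("wrist","pics/w2.png")
np.save("w2.npy",c[2])
cv2.imwrite("pics/w2b.png",cv2.resize(im,(800,600),interpolation=cv2.INTER_CUBIC)[...,::-1])
E
```

```text
now [ 486.7 -208.5  271.7] 1.8316 roll -0.0004 rows 1.0 shift [59.4  0.7 -3.3] len rows 1.0
```

View pics/w2b.png

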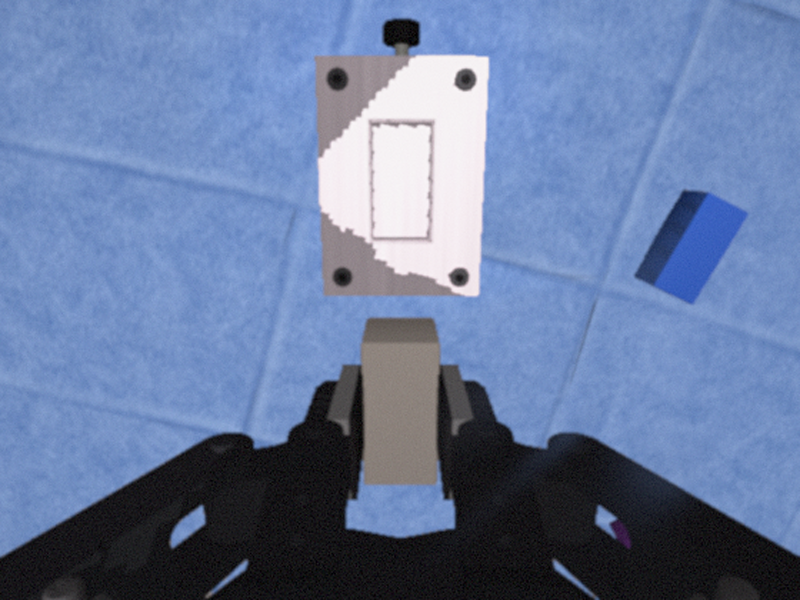

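The wrist view shows the holder's screws at (337,78), (466,79), (459,277) and (342,277), and the pocket's mouth at (371,121), (434,121), (433,240) and (372,240). The held block's top corners are at (361,342), (440,342), (437,484) and (364,484). The block sits square between the pads and parallel to the holder.

```bash
python3 - <<'E'
from h import *
c=list(calib("wrist"));c[2]=np.load("w2.npy")
w=lambda X,Y,z:at(c,((X+.5)*.7-.5,(Y+.5)*.7-.5),z)
p,R=tool();T=lambda q:(R.T@(q-p))[:2]
# tool frame: image up=+x, right=+y. local as (tool x,tool y)
S=[T(w(*q,22)) for q in((337,78),(466,79),(459,277),(342,277))]
print("screws",fitrect([(41,-26),(41,26),(-41,26),(-41,-26)],S))
S=[T(w(*q,20)) for q in((371,121),(434,121),(433,240),(372,240))]
print("pocket",fitrect([(24.5,-12.5),(24.5,12.5),(-24.5,12.5),(-24.5,-12.5)],S))
for zt in(108,110,112):
  S=[T(w(*q,zt)) for q in((361,342),(440,342),(437,484),(364,484))]
  print("block",zt,fitrect([(23,-11),(23,11),(-23,11),(-23,-11)],S))
E
```

```text
screws (array([61.31964425,  0.7641592 ]), np.float64(0.005027559745038356), array([0.05570048, 0.15572879, 0.21770046, 0.07175833]))
pocket (array([61.30084207,  1.41210056]), np.float64(-0.00038139191420894506), array([0.59651363, 0.5767454 , 0.91275429, 0.89321732]))
block 108 (array([-1.94567658,  0.43786567]), np.float64(0.00046684465994423745), array([0.02669764, 0.03422661, 0.12316175, 0.12108612]))
block 110 (array([-0.87463729,  0.43594634]), np.float64(0.00046684465994460553), array([0.40192778, 0.41291066, 0.37021954, 0.3870837 ]))
block 112 (array([0.196402  , 0.43402701]), np.float64(0.0004668446599442297), array([0.78570516, 0.79656284, 0.74504688, 0.76206182]))
```

>>> drive_tool --commands '[{"xyz":[31,0.2,0],"roll":0.004,"gripper":0},{"xyz":[31.8,0.2,0],"roll":0,"gripper":0},{"xyz":[0,0,25],"roll":0,"gripper":0},{"xyz":[0,0,25],"roll":0,"gripper":0},{"xyz":[0,0,5],"roll":0,"gripper":0},{"xyz":[0,0,0],"roll":0,"gripper":0},{"xyz":[0,0,0],"roll":0,"gripper":0}]'

```text
time_s: 6.7
ee_pos: [471.0, -147.7, 217.4]
eef_rot: [1.918, 2.487, 0.0]
force: [0.4, 1.2, -0.3]
finger_gap: 21.0
grip_force: 39.5
```

```bash
python3 - <<'E'
from h import *
p,R=tool();print(p,yawx())
c=calib("wrist");im=snap("wrist","pics/w3.png")
np.save("w3.npy",c[2])
cv2.imwrite("pics/w3b.png",cv2.resize(im,(800,600),interpolation=cv2.INTER_CUBIC)[...,::-1])
E
```

```text
[ 470.97706652 -147.73486692  217.39389393] 1.8277467378434826
```

View pics/w3b.png

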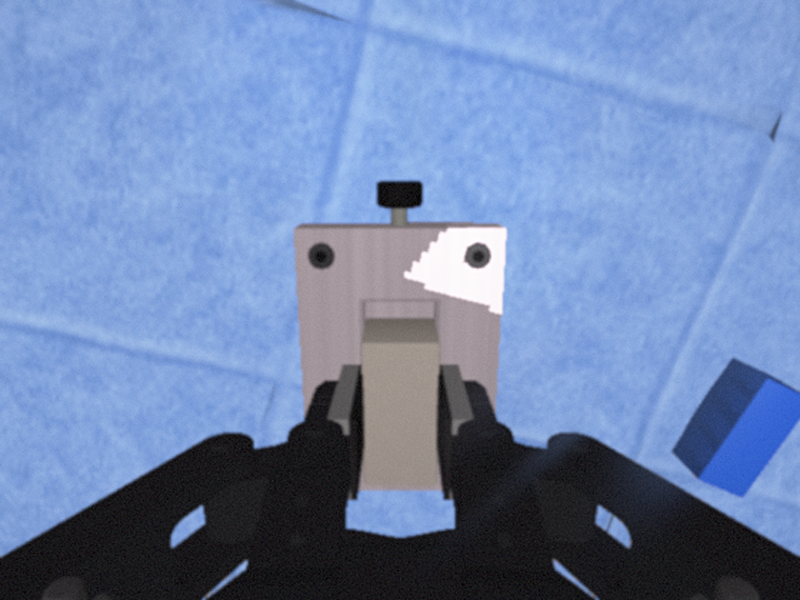

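The close view shows the screws at (321,256) and (478,256), and the pocket's far edge at y=300 from x=365 to 436. The block's far underside edge is at y=319 from x=364 to 437, and its top far edge is at y=342 from x=361 to 440.

```bash
python3 - <<'E'
from h import *
c=list(calib("wrist"));c[2]=np.load("w3.npy")
w=lambda X,Y,z:at(c,((X+.5)*.7-.5,(Y+.5)*.7-.5),z)
p,R=tool();T=lambda q:(R.T@(q-p))[:2].round(2)
a,b=T(w(321,256,22)),T(w(478,256,22));print("screws",a,b,"centre",(a+b)/2-[41,0])
a,b=T(w(365,300,20)),T(w(436,300,20));print("pocket far edge",a,b,(a+b)/2-[24.5,0])
for z in(29,31,33):
  a,b=T(w(364,319,z)),T(w(437,319,z));print("under",z,a,b,(a+b)/2-[23,0])
for z in(53,55,57):
  a,b=T(w(361,342,z)),T(w(440,342,z));print("top",z,a,b,(a+b)/2-[23,0])
E
```

```text
screws [ 39.47 -25.39] [39.44 26.32] centre [-1.545  0.465]
pocket far edge [ 23.9  -11.32] [23.88 12.9 ] [-0.61  0.79]
under 29 [ 19.92 -11.13] [19.9  12.68] [-3.09   0.775]
under 31 [ 20.54 -10.98] [20.52 12.53] [-2.47   0.775]
under 33 [ 21.16 -10.83] [21.15 12.38] [-1.845  0.775]
top 53 [ 20.66 -10.31] [20.64 11.81] [-2.35  0.75]
top 55 [ 21.38 -10.15] [21.36 11.64] [-1.63   0.745]
top 57 [22.11 -9.99] [22.09 11.48] [-0.9    0.745]
```

>>> drive_tool --commands '[{"xyz":[0.9,-0.1,0],"roll":0,"gripper":0},{"xyz":[0,0,5],"roll":0,"gripper":0},{"xyz":[0,0,3],"roll":0,"gripper":0},{"xyz":[0,0,3],"roll":0,"gripper":0},{"xyz":[0,0,2],"roll":0,"gripper":0},{"xyz":[0,0,0],"roll":0,"gripper":0}]'

```text
time_s: 7.5
ee_pos: [470.2, -146.7, 203.5]
eef_rot: [-1.918, -2.487, 0.0]
force: [-0.3, -0.0, -0.0]
finger_gap: 20.7
grip_force: 39.5
```

>>> drive_tool --commands '[{"xyz":[0,0,2],"roll":0,"gripper":0},{"xyz":[0,0,2],"roll":0,"gripper":0},{"xyz":[0,0,1],"roll":0,"gripper":0},{"xyz":[0,0,0],"roll":0,"gripper":0}]'

```text
time_s: 8.0
ee_pos: [470.2, -146.7, 198.6]
eef_rot: [-1.918, -2.488, 0.0]
force: [-0.2, 0.1, -0.1]
finger_gap: 20.6
grip_force: 39.5
```

>>> drive_tool --commands '[{"xyz":[0,0,1],"roll":0,"gripper":0},{"xyz":[0,0,1],"roll":0,"gripper":0},{"xyz":[0,0,0],"roll":0,"gripper":0}]'

```text
time_s: 8.38
ee_pos: [470.2, -146.7, 196.7]
eef_rot: [1.918, 2.488, 0.0]
force: [-0.1, -0.1, 2.2]
finger_gap: 21.1
grip_force: 39.6
```

>>> drive_tool --commands '[{"xyz":[0,0,0],"roll":0,"gripper":0.5},{"xyz":[0,0,0],"roll":0,"gripper":0.6},{"xyz":[0,0,0],"roll":0,"gripper":0.6},{"xyz":[0,0,0],"roll":0,"gripper":0.6},{"xyz":[0,0,-30],"roll":0,"gripper":0.7},{"xyz":[0,0,-50],"roll":0,"gripper":0.7},{"xyz":[0,0,-30],"roll":0,"gripper":0.7},{"xyz":[0,0,0],"roll":0,"gripper":0.7},{"xyz":[0,0,0],"roll":0,"gripper":0.7}]'

```text
time_s: 9.5
ee_pos: [470.0, -146.6, 306.3]
eef_rot: [-1.918, -2.487, 0.0]
force: [-0.5, 0.6, -0.2]
finger_gap: 59.8
grip_force: 0.0
```

```bash
python3 - <<'E'
from h import *
p,R=tool();print(p,yawx(),arm.read_state()["time_s"])
c=calib("wrist");im=snap("wrist","pics/w4.png")
np.save("w4.npy",c[2])
cv2.imwrite("pics/w4b.png",cv2.resize(im[50:350,80:480],(800,600),interpolation=cv2.INTER_CUBIC)[...,::-1])
E
```

```text
[ 470.03231587 -146.60024145  306.25895262] 1.8278046476894818 9.5
```

View pics/w4b.png

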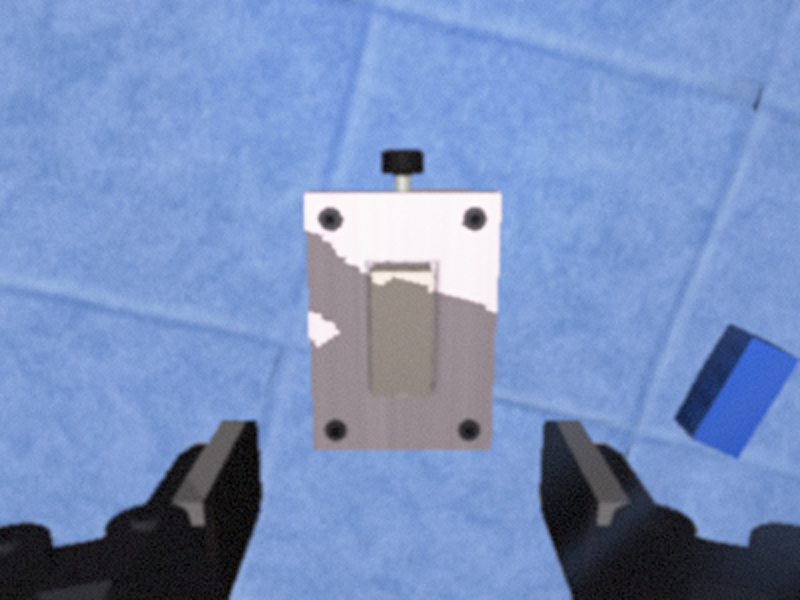

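The crop (2x, offset 80,50) shows the block lying in the pocket, its top from (370,271) to (434,394), with the screws at (330,218), (475,218), (469,430) and (336,430).

```bash
python3 - <<'E'
from h import *
c=list(calib("wrist"));c[2]=np.load("w4.npy")
w=lambda X,Y,z:at(c,((X+.5)/2-.5+80,(Y+.5)/2-.5+50),z)
S=[w(*q,22) for q in((330,218),(475,218),(469,430),(336,430))]
print("holder",fitrect([(-26,41),(26,41),(26,-41),(-26,-41)],S))
for z in(33,35,37):
  B=[w(*q,z) for q in((370,271),(435,271),(434,394),(371,394))]
  print("block",z,fitrect([(-11,23),(11,23),(11,-23),(-11,-23)],B))
tc=calib("top")
p,R=tool()
plan((398,244,330),np.pi/4) # preview
E
```

```text
holder (array([ 472.00867068, -148.89336726]), np.float64(0.25724477753418684), array([0.11195381, 0.13868679, 0.18159097, 0.20686471]))
block 33 (array([ 471.70660494, -147.88527676]), np.float64(0.25732698148157196), array([0.34995919, 0.34984929, 0.5385538 , 0.53603063]))
block 35 (array([ 471.55196587, -147.32240549]), np.float64(0.25732698148157157), array([0.40362657, 0.41230908, 0.53972095, 0.54437053]))
block 37 (array([ 471.3973268 , -146.75953423]), np.float64(0.2573269814815717), array([0.54038133, 0.55329777, 0.61793298, 0.62809632]))
now [ 470.  -146.6  305.9] 1.8278 roll 1.0424 rows 6.0 shift [ 225.3 -327.1  -23.8] len rows 7.0
```

```bash
python3 - <<'E'
from h import *
plan((398,244,320),1.828)
E
```

```text
now [ 470.  -146.6  305.9] 1.8278 roll -0.0002 rows 1.0 shift [396.   29.7 -13.8] len rows 7.0
```

>>> drive_tool --commands '[{"xyz":[40,3,-2],"roll":0,"gripper":1},{"xyz":[40,3,-2],"roll":0,"gripper":1},{"xyz":[40,3,-2],"roll":0,"gripper":1},{"xyz":[40,3,-2],"roll":0,"gripper":1},{"xyz":[40,3,-2],"roll":0,"gripper":1},{"xyz":[40,3,-2],"roll":0,"gripper":1},{"xyz":[40,3,-2],"roll":0,"gripper":1},{"xyz":[40,3,0],"roll":0,"gripper":1},{"xyz":[40,3,0],"roll":0,"gripper":1},{"xyz":[36,3,0],"roll":0,"gripper":1},{"xyz":[0,0,0],"roll":0,"gripper":1},{"xyz":[0,0,0],"roll":0,"gripper":1}]'

```text
time_s: 11.05
ee_pos: [398.4, 243.6, 319.9]
eef_rot: [-1.917, -2.488, 0.002]
force: [1.3, 0.7, 0.1]
finger_gap: 85.5
grip_force: 0.0
```

```bash
python3 - <<'E'
from h import *
p,R=tool();print(p,yawx())
c=calib("wrist");im=snap("wrist","pics/w5.png")
np.save("w5.npy",c[2])
cv2.imwrite("pics/w5b.png",cv2.resize(im,(800,600),interpolation=cv2.INTER_CUBIC)[...,::-1])
E
```

```text
[398.41409676 243.6187949  319.91873429] 1.8282735333356372
```

View pics/w5b.png

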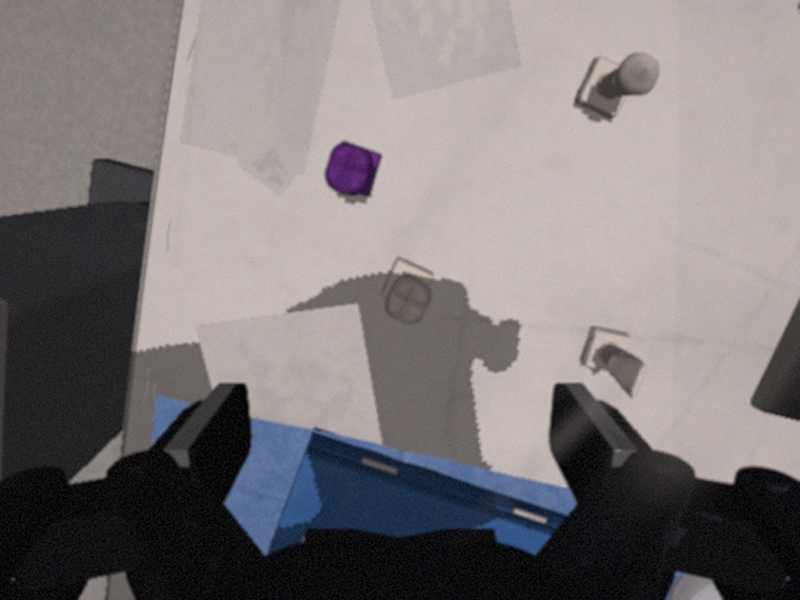

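The molar, with its four cusps at (408,299), has its foot's far edge from (398,258) to (433,271) and lies in the arm's shadow. The purple tooth is at (352,168), the canine at (600,88) and the incisor at (606,350). I'll take an enlarged crop of the molar.

```bash
python3 - <<'E'
import cv2
a=cv2.imread("pics/w5.png")[165:240,235:335]
a=cv2.convertScaleAbs(cv2.resize(a,(800,600),interpolation=cv2.INTER_CUBIC),alpha=1.4,beta=-20)
cv2.imwrite("pics/w5c.png",a)
E
```

```text
(no output)
```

View pics/w5c.png

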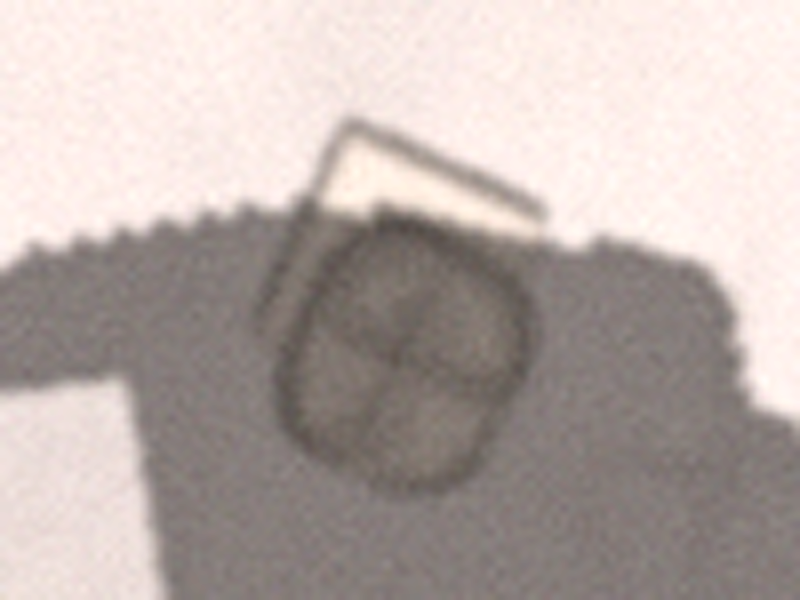

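The enlarged crop (8x, offset 235,165) shows the foot's base corners at (346,118), (547,212) and (254,328), and the crown's centre at (400,357).

```bash
python3 - <<'E'
from h import *
c=list(calib("wrist"));c[2]=np.load("w5.npy")
w=lambda X,Y,z:at(c,((X+.5)/8-.5+235,(Y+.5)/8-.5+165),z)
p,R=tool();T=lambda q:(R.T@(q-p))
B=[T(w(*q,0)) for q in((346,118),(547,212),(254,328))]
print([b.round(1) for b in B],np.linalg.norm(B[0]-B[1]),np.linalg.norm(B[0]-B[2]))
print("foot tool",fitrect([(12,-12),(12,12),(-12,-12)],B), "crown",T(w(400,357,45)).round(1))
t,th,e=fitrect([(12,-12),(12,12),(-12,-12)],B)
print("world",(R@[*t,0]+p)[:2], "crown w",w(400,357,45))
W=lambda X,Y,z:T(at(c,((X+.5)*.7-.5,(Y+.5)*.7-.5),z)).round(1)
print("purple",W(352,168,40),"inc",W(606,350,9),"can",W(600,88,9))
print("case corner",W(315,430,34),W(570,487,34))
E
```

```text
[array([ 17.2,  -1.3, 320.1]), array([  7.3,  19.7, 320.1]), array([ -5.3, -11. , 320.1])] 23.167431857198487 24.434981782232107
foot tool (array([1.1250771 , 4.53622046]), np.float64(0.4116200105352664), array([0.45900197, 0.6623455 , 0.32376063])) crown [  3.7   3.8 275.1]
world [402.67605565 245.56507457] crown w [400.96569168 247.68648874  45.        ]
purple [ 67.1 -22.5 280.1] inc [-37.2 122.8 310.9] can [107.7 104.3 310.9]
case corner [-76.  -47.6 286.2] [-113.8  100.6  286. ]
```

>>> drive_tool --commands '[{"xyz":[2,4.2,0],"roll":0,"gripper":1},{"xyz":[0,0,20],"roll":0.14,"gripper":1},{"xyz":[0,0,20],"roll":0.14,"gripper":1},{"xyz":[0,0,20],"roll":0.14,"gripper":1},{"xyz":[0,0,0],"roll":0,"gripper":1},{"xyz":[0,0,0],"roll":0,"gripper":1}]'

```text
time_s: 11.85
ee_pos: [402.6, 246.8, 261.2]
eef_rot: [2.392, 2.036, 0.001]
force: [0.9, -0.0, 0.8]
finger_gap: 85.5
grip_force: 0.0
```

```bash
python3 - <<'E'
from h import *
p,R=tool();print(p,yawx())
c=calib("wrist");im=snap("wrist","pics/w6.png")
np.save("w6.npy",c[2])
# detail
a=cv2.resize(im[160:272,205:355],(800,600),interpolation=cv2.INTER_CUBIC)
cv2.imwrite("pics/w6c.png",cv2.convertScaleAbs(a,alpha=1.4,beta=-20)[...,::-1])
E
```

```text
[402.5566555  246.77741167 261.22434504] 1.410508615612079
```

View pics/w6c.png

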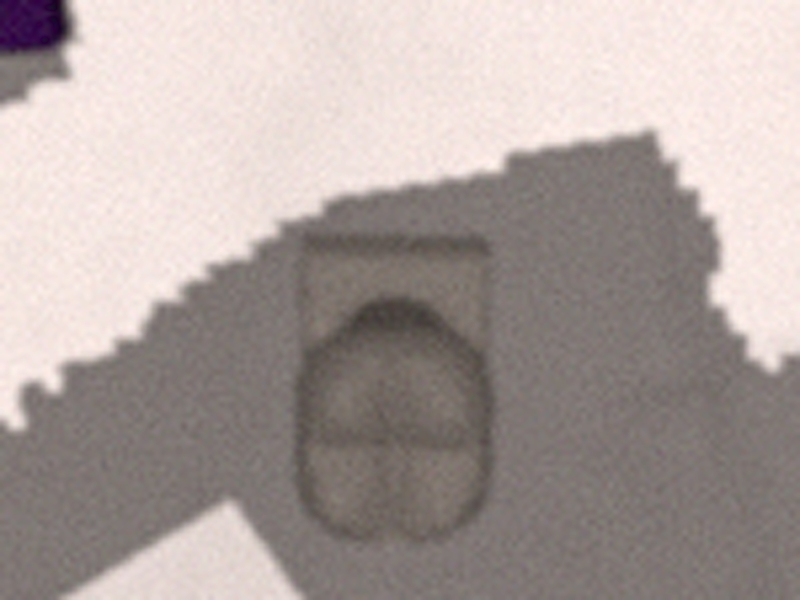

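The foot is now square to the tool: its base far edge runs along y=236 from x=303 to 491, and the crown's centre is at (393,438) (5.33x crop, offset 205,160).

```bash
python3 - <<'E'
from h import *
c=list(calib("wrist"));c[2]=np.load("w6.npy")
k=800/150
p,R=tool();T=lambda X,Y,z:(R.T@(at(c,((X+.5)/k-.5+205,(Y+.5)*112/600-.5+160),z)-p)).round(2)
print(T(303,236,0),T(491,236,0),T(304,250,9),T(489,250,9),"crown",T(393,438,45))
E
```

```text
[ 10.96 -12.28 261.38] [ 10.95  11.38 261.4 ] [ 11.49 -11.7  252.38] [ 11.48  10.71 252.4 ] crown [  0.68  -0.78 216.39]
```

>>> drive_tool --commands '[{"xyz":[-0.3,-0.5,25],"roll":0,"gripper":1},{"xyz":[0,0,30],"roll":0,"gripper":1},{"xyz":[0,0,20],"roll":0,"gripper":1},{"xyz":[0,0,9],"roll":0,"gripper":1},{"xyz":[0,0,0],"roll":0,"gripper":0.3},{"xyz":[0,0,0],"roll":0,"gripper":0},{"xyz":[0,0,0],"roll":0,"gripper":0},{"xyz":[0,0,0],"roll":0,"gripper":0},{"xyz":[0,0,0],"roll":0,"gripper":0},{"xyz":[0,0,0],"roll":0,"gripper":0},{"xyz":[0,0,0],"roll":0,"gripper":0}]' --squeeze 40

```text
time_s: 13.28
ee_pos: [401.8, 246.8, 177.4]
eef_rot: [2.395, 2.033, 0.002]
force: [-1.7, -0.7, 12.5]
finger_gap: 22.0
grip_force: 38.6
```

>>> drive_tool --commands '[{"xyz":[0,0,-5],"roll":0,"gripper":0},{"xyz":[0,0,-20],"roll":0,"gripper":0},{"xyz":[0,0,-35],"roll":0,"gripper":0},{"xyz":[0,0,-35],"roll":0,"gripper":0},{"xyz":[0,0,-18],"roll":0,"gripper":0},{"xyz":[0,0,0],"roll":0,"gripper":0},{"xyz":[0,0,0],"roll":0,"gripper":0}]'

```text
time_s: 14.15
ee_pos: [401.4, 246.6, 289.3]
eef_rot: [-2.395, -2.033, 0.001]
force: [-0.7, 0.1, -0.1]
finger_gap: 21.7
grip_force: 39.4
```

```bash
python3 - <<'E'
from h import *
plan((471.5,-147.5,290),1.828)
c=calib("wrist");im=snap("wrist","pics/w7.png");np.save("w7.npy",c[2])
# held molar: dark edge profile along the middle column, and across the top
p,R=tool();print(proj(c,[p+R@np.array(q) for q in((12,0,177.4),(12,-12,177.4),(12,12,177.4),(12,-12,168.4),(12,12,168.4),(0,0,130))]).round(1))
g=cv2.GaussianBlur(cv2.cvtColor(im,cv2.COLOR_RGB2GRAY),(3,3),0)
for x in(270,280,290):print(x,g[205:350:2,x].tolist())
E
```

```text
now [401.4 246.6 289.3] 1.4078 roll -0.4202 rows 3.0 shift [-399.   -32.5   -0.7] len rows 7.0
[[279.3 248. ]
 [252.2 248. ]
 [306.4 248. ]
 [250.6 255.9]
 [307.9 255.8]
 [279.3 335.9]]
270 [111, 111, 111, 111, 110, 109, 111, 111, 110, 110, 109, 111, 111, 112, 112, 111, 111, 112, 112, 111, 112, 111, 101, 84, 86, 91, 96, 106, 109, 109, 108, 106, 106, 96, 81, 70, 71, 71, 72, 72, 71, 69, 68, 73, 78, 82, 85, 88, 93, 97, 100, 102, 104, 104, 103, 103, 102, 101, 98, 99, 98, 96, 94, 99, 105, 105, 105, 105, 105, 103, 103, 102, 101]
280 [111, 112, 110, 110, 110, 110, 110, 111, 112, 111, 111, 111, 111, 111, 112, 112, 110, 111, 112, 111, 111, 112, 100, 84, 86, 91, 97, 106, 109, 109, 108, 107, 95, 77, 70, 72, 73, 70, 71, 72, 72, 67, 67, 73, 79, 83, 87, 92, 93, 94, 99, 103, 101, 100, 99, 100, 98, 97, 97, 97, 95, 95, 98, 100, 103, 103, 105, 103, 102, 100, 99, 98, 95]
290 [110, 111, 111, 110, 110, 110, 111, 111, 111, 111, 111, 111, 111, 112, 111, 112, 111, 112, 111, 112, 112, 112, 101, 85, 85, 88, 95, 104, 110, 110, 109, 109, 108, 100, 82, 70, 70, 72, 71, 70, 71, 69, 68, 74, 78, 84, 87, 88, 91, 96, 101, 103, 106, 107, 107, 105, 105, 104, 101, 101, 98, 96, 93, 99, 107, 108, 107, 108, 107, 107, 105, 103, 105]
```

>>> drive_tool --commands '[{"xyz":[0,0,0],"roll":-0.14,"gripper":0},{"xyz":[0,0,0],"roll":-0.14,"gripper":0},{"xyz":[0,0,0],"roll":-0.14,"gripper":0},{"xyz":[-20,-2,0],"roll":0,"gripper":0},{"xyz":[-38,-3,0],"roll":0,"gripper":0},{"xyz":[-40,-3,0],"roll":0,"gripper":0},{"xyz":[-40,-3,0],"roll":0,"gripper":0},{"xyz":[-40,-3,0],"roll":0,"gripper":0},{"xyz":[-40,-3,0],"roll":0,"gripper":0},{"xyz":[-40,-3,0],"roll":0,"gripper":0},{"xyz":[-40,-3,0],"roll":0,"gripper":0},{"xyz":[-40,-3,0],"roll":0,"gripper":0},{"xyz":[-38,-3,0],"roll":0,"gripper":0},{"xyz":[-22.5,-3.5,0],"roll":0,"gripper":0},{"xyz":[0,0,0],"roll":0,"gripper":0},{"xyz":[0,0,0],"roll":0,"gripper":0}]'

```text
time_s: 16.2
ee_pos: [471.1, -146.5, 289.0]
eef_rot: [-1.918, -2.486, 0.0]
force: [0.1, -0.1, 0.5]
finger_gap: 21.9
grip_force: 39.4
```

```bash
python3 - <<'E'
from h import *
M=np.array([-.7,0,0])
p,R=tool();print("molar",(p+R@M),yawx())
plan(np.array((471.2,-148,222.5))-R@M,1.828)
E
```

```text
molar [ 471.3021681  -147.13620597  289.03661027] 1.8276539298250924
now [ 471.1 -146.5  289. ] 1.8277 roll -0.0003 rows 1.0 shift [-0.9 -0.2 66.5] len rows 2.0
```

>>> drive_tool --commands '[{"xyz":[-0.8,0,20],"roll":0,"gripper":0},{"xyz":[0,0,20],"roll":0,"gripper":0},{"xyz":[0,0,12],"roll":0,"gripper":0},{"xyz":[0,0,7],"roll":0,"gripper":0},{"xyz":[0,0,5],"roll":0,"gripper":0},{"xyz":[0,0,2],"roll":0,"gripper":0},{"xyz":[0,0,0],"roll":0,"gripper":0},{"xyz":[0,0,0],"roll":0,"gripper":0},{"xyz":[0,0,0],"roll":0,"gripper":0},{"xyz":[0,0,0],"roll":0,"gripper":0}]'

```text
time_s: 17.45
ee_pos: [471.7, -147.8, 223.8]
eef_rot: [1.918, 2.488, 0.0]
force: [0.0, 0.1, 0.1]
finger_gap: 21.8
grip_force: 39.4
```

```bash
python3 - <<'E'
from h import *
c=calib("wrist");im=snap("wrist","pics/w8.png")
p,R=tool();print(p)
yb=.257;B=lambda x,y,z:[471.2+x*np.cos(yb)-y*np.sin(yb),-148+x*np.sin(yb)+y*np.cos(yb),z]
print("expected block far top/bottom edge, foot base/top edge",proj(c,[B(0,23,35),B(0,23,20)]+[p+R@np.array(q) for q in((11.3,0,177.4),(11.3,0,168.4))]).round(1))
print("block far corners",proj(c,[B(-11,23,35),B(11,23,35)]).round(1))
g=cv2.GaussianBlur(cv2.cvtColor(im,cv2.COLOR_RGB2GRAY),(3,3),0)
for x in(272,280,288):print(x,g[190:280,x].tolist())
for y in(236,240,252,262):print(y,g[y,240:320].tolist())
E
```

```text
[ 471.68104721 -147.7551189   223.75460866]
expected block far top/bottom edge, foot base/top edge [[277.4 216.8]
 [277.6 208.4]
 [278.5 249.1]
 [278.5 257. ]]
block far corners [[253.7 216.8]
 [301.1 216.8]]
272 [250, 251, 249, 243, 230, 210, 184, 163, 156, 156, 155, 155, 155, 156, 154, 148, 138, 125, 114, 109, 109, 111, 112, 113, 116, 118, 126, 139, 149, 152, 153, 154, 153, 153, 152, 152, 151, 152, 152, 151, 152, 152, 152, 152, 151, 151, 152, 152, 152, 152, 151, 151, 150, 150, 150, 149, 150, 151, 147, 137, 126, 118, 118, 121, 124, 126, 129, 134, 140, 147, 150, 152, 152, 152, 152, 151, 149, 148, 148, 144, 134, 121, 110, 102, 99, 99, 100, 100, 100, 101]
280 [250, 250, 250, 247, 229, 195, 166, 155, 154, 155, 156, 155, 153, 154, 154, 149, 138, 125, 114, 108, 107, 109, 111, 113, 115, 118, 125, 137, 148, 152, 153, 154, 154, 154, 154, 153, 152, 153, 153, 153, 152, 152, 152, 152, 152, 153, 152, 151, 150, 150, 150, 151, 151, 151, 151, 152, 152, 151, 146, 137, 124, 117, 118, 120, 122, 124, 129, 135, 139, 144, 149, 153, 153, 151, 149, 148, 148, 147, 142, 130, 116, 107, 103, 101, 101, 102, 101
[... 1360 characters left out ...]
114, 114, 116, 117, 118, 119, 118, 119, 119, 119, 118, 117, 116, 116, 117, 118, 118, 118, 119, 119, 119, 118, 119, 119, 118, 118, 119, 119, 119, 118, 117, 118, 119, 119, 118, 118, 119, 118, 117, 119, 119, 118, 118, 119, 119, 118, 118, 118, 116, 115, 118, 129, 141, 150, 154, 155, 156, 156, 155, 155, 156, 155, 154, 153, 154]
262 [85, 86, 87, 89, 89, 88, 87, 84, 73, 53, 32, 21, 27, 56, 96, 128, 145, 149, 150, 152, 152, 152, 152, 152, 151, 152, 152, 152, 152, 153, 153, 152, 152, 152, 153, 154, 153, 152, 152, 153, 153, 152, 152, 152, 152, 152, 153, 152, 151, 150, 150, 150, 151, 152, 151, 151, 150, 151, 151, 150, 150, 151, 152, 150, 142, 120, 85, 48, 27, 26, 39, 61, 79, 86, 87, 87, 88, 89, 89, 89]
```

```bash
python3 -c "
from rig import arm
print(arm.close_job())"
```

```text
the job is handed in; nothing more can be done
None
```

I handed the job in at 17.5 s. The block is seated in the pocket and released. The molar is held upright about 11 mm above the block's middle, within about 1 mm of its centre and square to its edges, as far as the wrist camera and readings show; no verdict came back.

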